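# Roll the test wheel back up its ramp until the start catch holds it

### The job

One of the two wheels on the roll-down ramp has finished its run and lies at the foot of its gutter. Roll it back up with a fingertip, keeping it on the gutter floor all the way, over the spring catch to the end stop, so that the catch stands up behind it and it stays at the start by itself once you take your finger away. Leave the other wheel, which is already parked that way, and the things lying about the ramp where they are.

Things in the scene. Friction and masses are not known exactly. Their poses are not given: they have to be found in the camera images.
- wheel: the wheel to roll up: a hard plastic robot wheel, dark tyre and white hub, 60 mm diameter, 24 mm wide, about 80 to 150 g, standing on its tread in the gutter. Origin at its centre, own y is its axle; x and z turn with it as it rolls. It starts at the foot, leaning on the rubber buffer, and rolls back down freely if let go short of the catch
- ramp_foot (a point): where the wheel's centre lies at the foot of its gutter, leaning on the rubber buffer (20 mm long, 14 mm high above the gutter floor, at the gutter's end 45 mm downhill of here). Own x up along the gutter (slope 8 degrees), y level across, z square to its floor. Floor 30 mm below; walls 30 mm apart inside, 2 mm thick, only 16 mm high: the wheel's upper half stands free
- ramp_home (a point): where the wheel's centre lies when parked at the top of that gutter, resting back on the raised catch: 228 mm uphill of the foot point, same axes. 3 mm further uphill the wheel meets the end stop, a plate 36 mm high above the floor. A finger pushing at the height of the wheel's centre clears walls and buffer
- catch (a joint): spring catch in this gutter's floor, a steel tongue 50 mm long, 14 mm wide, hinged at its downhill end, free end 20 mm downhill of the home point: 0 = up (free end 8 mm above the floor), 0.16 rad = flush. The wheel presses it down as it rolls over (a push of a few N) and it springs up behind. A small release tab on it sticks out through one wall
- parked_wheel: the other wheel, same make and size, already parked at the top of the second gutter, which runs parallel 84 mm to one side (either side). Origin at its centre. Not to be moved
- parked_ramp_home (a point): where the parked wheel's centre lies in the second gutter, same axes
- parked_catch (a joint): spring catch of the second gutter, same meaning; it starts standing up behind the parked wheel
- board: plywood baseboard under both ramps, 400 x 180 x 12 mm, fixed. Origin at the centre of its underside on the bench, own x level in the uphill direction
- spare_wheel: a third such wheel lying flat on the bench beyond the foot of the ramps, 60 mm across, 24 mm high, origin on the bench under its centre. Leave alone
- glue: white glue bottle standing beside the board, 38 mm diameter, 105 mm high, origin at the centre of its foot. Leave alone
- driver: screwdriver 170 mm long lying beside the board on the other side, own x along it. Leave alone
- caliper: caliper 200 mm long, 12 mm thick, lying on the bench beyond the top of the ramps, own x along it. Leave alone
Things that resemble listed ones, but are neither listed nor needed, are in the scene too. What is shaped like the wheel but green or yellow is not meant.

How it is judged:
At the end, for the whole second after the job is handed in: Both wheels at rest at the top of their gutters: centre within 5 mm downhill, 6 mm uphill, 6 mm sideways and 4 mm in height of the home point, axle level within 0.2 rad, catch up behind each (below 0.05 rad); the loose things within 20 mm of where they were (x of wheel in the frame of ramp_home between -0.005 and 0.006 m and y of wheel in the frame of ramp_home between -0.006 and 0.006 m and z of wheel in the frame of ramp_home between -0.004 and 0.004 m and angle between wheel's own y axis and vertical between 1.37 and 1.77 rad and linear speed of each of wheel, parked_wheel below 0.01 m/s and angular speed of each of wheel, parked_wheel below 0.3 rad/s and value of joint each of catch, parked_catch below 0.05 rad and x of parked_wheel in the frame of parked_ramp_home between -0.005 and 0.006 m and y of parked_wheel in the frame of parked_ramp_home between -0.006 and 0.006 m and z of parked_wheel in the frame of parked_ramp_home between -0.004 and 0.004 m and angle between parked_wheel's own y axis and vertical between 1.37 and 1.77 rad and distance of each of spare_wheel, glue, driver, caliper from where it was at the start of the episode below 0.02 m); the robot touches nothing.
It fails at once if the wheel is lifted off the gutter floor by more than 12 mm or taken out of the gutter (z of wheel in the frame of ramp_home above 0.012 m or y of wheel in the frame of ramp_home above 0.015 m or y of wheel in the frame of ramp_home below -0.015 m).
It fails at once if the parked wheel is moved by more than 10 mm (distance of parked_wheel from where it was at the start of the episode above 0.01 m).
It fails at once if the spare wheel, glue bottle, screwdriver or caliper is moved by more than 20 mm (distance of any of spare_wheel, glue, driver, caliper from where it was at the start of the episode above 0.02 m).
It also fails if it takes over 48 s, if anything falls off the work surface, if the arm or the gripper's body presses on something with over 40 N, if the wrist force passes 120 N, or if a joint passes its speed limit or range.

### The arm

A 6-joint arm with a two-finger parallel gripper is mounted at the origin on the work surface. World frame = base frame: x ahead of the robot, y to its left, z up, the work surface at z = 0. Lengths are in m, angles in rad, forces in N, time in s.
With the tool pointing down it reaches from about 0.325 to 0.85 m from the base axis. Payload 4.4 kg.
Tool frame: the origin (TCP) lies midway between the tips of the shut fingers; the grasp point (between the pads) lies 19 mm behind it; z points along the fingers, y is the line along which they close (so a half turn about z gives the same grasp; the last joint's range is limited). The gripper opens to 94 mm and grips with 3 to 60 N. Pads are 16 mm wide; open, the fingers measure 119 mm over their backs; the gripper's body (75 mm by 177 mm) begins 78 mm behind the grasp point.
Start: joints at [-1.294, 0.207, 1.542, -0, 1.393, -0.15], TCP at [0.239, -0.523, 0.205] pointing down, gripper open.
Joint ranges: [-2.73, 2.73], [-0.86, 2.22], [0.23, 2.46], [-1.11, 4.25], [0.08, 2.63], [-2.82, 2.82]. Speed limits (rad/s): [2.79, 2.79, 3.14, 3.14, 3.14, 3.14].

### API

Orientations are given as a 3x3 rotation matrix whose columns are the frame's x, y, z axes.
In Python, from workcell import ctrl gives the robot as it stands.
- The arm moves only by the shell command python3 -m handwheel 'ROWS'. ROWS is JSON, a list that holds one entry, the list of rows, each a list of 5 numbers: the opening, from 0 (shut) to 1 (fully open), then the shift along the tool's x, y, z in m, then the turn about the tool's z in rad. A call has 1 to 10 rows; each row is the pose to reach, as a shift and turn from the pose commanded when the call began, along the tool's axes at that moment; what a row does not reach only later rows make up. A row lasts 1/8 s, in which the tool goes at most 62.5 mm and 10.7 degrees, less where a joint would pass 70% of its speed; a pose out of reach is approached as far as the arm can. A call with a gripper value outside its range is refused whole. The fingers move at their own pace and stop on an object; the grip force is fixed at half the most. Time passes only in rows, so rows that repeat a pose let the fingers close. It gives the time, the measured TCP pose, the force, the opening and the grip force at its end, in the units of the state.
- ctrl.state(): the state, without advancing time (a new reading comes with each control period).
- ctrl.camera(name): name is "scene" or "top" or "wrist"; returns a dict with "frame" (480x640x3 uint8, red, green, blue), "mtx" (3x3 intrinsics, pixels), "world_to_cam" (4x4, takes a point from world to camera coordinates); the wrist camera has in their place "hand_eye" (4x4, takes a point from camera to tool coordinates, whose origin is the TCP and whose axes are the flange's). Camera axes: x right, y up, looking along -z (the intrinsics and any distortion apply to the point x, -y, -z); pixel columns grow to the right and rows downward; lengths in m; the calibration is good to about 2 mm. A picture is of the moment at which its call begins: read the wrist's pose just before it. There is no depth.
- ctrl.finish_job(): hands the job in; it is judged then, once.
The state is a dict: "t": time; "q": joint angles; "qd": joint speeds; "tau": joint torques, N m; "tool_pos": TCP position; "tcp_rot": TCP orientation; "ft_force": force on the tool from outside, world axes, zero at the start; "wrist_torque": the same for the moment, N m; "finger_gap": finger opening in m; "finger_force": force on a finger pad.
Only numpy, scipy, OpenCV 4.12 (cv2) and the standard library are available. Lean on these libraries where they do the work, as an engineer would, in place of code of your own. Each camera call takes 0.05 s, during which the arm holds its last target. There are 200 camera calls.

## Working session

There is one attempt and no reset: what is moved stays moved. The work goes in short steps, Python scripts to look and compute and a shell command to move; the robot and the scene stay as the last step left them, time stands still between calls to the robot, and variables do not carry over. Pictures are saved under pics/ and viewed, at most 10 in all, crops included, and the job is handed in when it is done.

```bash
mkdir -p pics; ls; cat > h.py <<'E'
import numpy as np,cv2
from workcell import ctrl
E
python3 - <<'E'
from h import *
import pickle
d={}
for n in("scene","top"):
    c=ctrl.camera(n); d[n]=c; cv2.imwrite(f"pics/{n}0.png",c["frame"][:,:,::-1]); print(n,c["mtx"].tolist(),np.round(c["world_to_cam"],4).tolist(),[k for k in c])
pickle.dump(d,open("c0.pkl","wb"))
s=ctrl.state();print(s["t"],s["tool_pos"],np.round(s["tcp_rot"],3).tolist(),s["ft_force"])
E
```

```text
pics
scene [[616.7564595212399, 0.0, 317.45289938543465], [0.0, 616.7564595212399, 236.8403613207003], [0.0, 0.0, 1.0]] [[0.8569, 0.5155, -0.0038, -0.4744], [-0.2973, 0.5002, 0.8133, 0.0902], [0.4212, -0.6957, 0.5819, -1.5392], [0.0, 0.0, 0.0, 1.0]] ['frame', 'mtx', 'world_to_cam']
top [[620.6118455833339, 0.0, 328.27310594969094], [0.0, 620.6118455833339, 240.73995884797313], [0.0, 0.0, 1.0]] [[0.0036, -1.0, -0.0022, -0.0067], [0.9751, 0.003, 0.222, -0.5792], [-0.222, -0.003, 0.9751, -1.2833], [0.0, 0.0, 0.0, 1.0]] ['frame', 'mtx', 'world_to_cam']
0.1 [ 0.23833036 -0.52247147  0.20439906] [[0.91, 0.415, -0.001], [0.415, -0.91, 0.002], [0.0, -0.002, -1.0]] [ 0.76056152 -0.07579022 -0.13362057]
```

View pics/scene0.png

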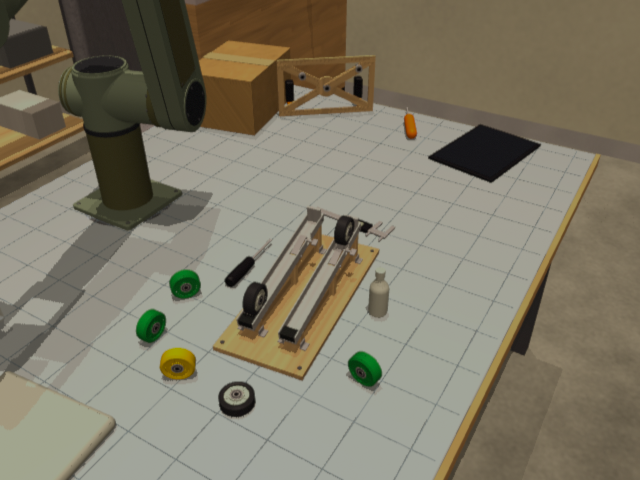

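View pics/top0.png

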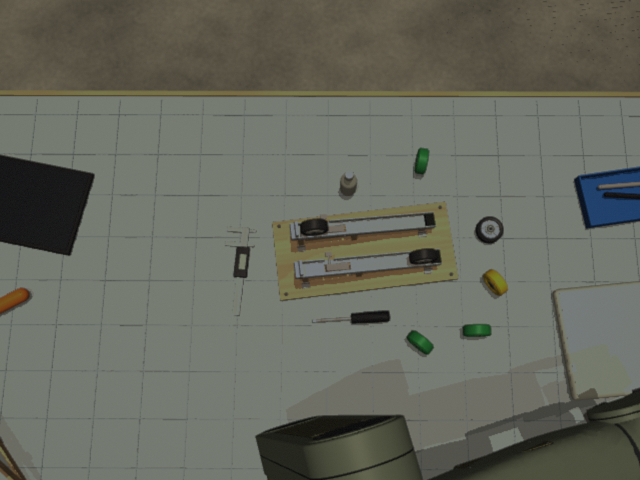

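Robot base is at the bottom of the top view. The target wheel is at top (425,257) and scene (256,299). The parked wheel is at top (314,227) and scene (344,231). Uphill is image-left, about +y. I'll segment the wheels and triangulate.

```bash
cat >> h.py <<'E'
def ray(c,uv):
    K=c["mtx"];W=c["world_to_cam"];R=W[:3,:3];t=W[:3,3]
    d=np.array([(uv[0]-K[0,2])/K[0,0],-(uv[1]-K[1,2])/K[1,1],-1.]);d=R.T@d
    return -R.T@t,d/np.linalg.norm(d)
def tri(c1,u1,c2,u2):
    o1,d1=ray(c1,u1);o2,d2=ray(c2,u2)
    s=np.linalg.lstsq(np.stack([d1,-d2],1),o2-o1,rcond=None)[0]
    a=o1+s[0]*d1;b=o2+s[1]*d2
    return (a+b)/2,np.linalg.norm(a-b)
def onz(c,uv,z):
    o,d=ray(c,uv);return o+d*(z-o[2])/d[2]
def proj(c,p):
    W=c["world_to_cam"];q=W[:3,:3]@np.asarray(p)+W[:3,3];K=c["mtx"]
    return np.array([K[0,2]+K[0,0]*q[0]/-q[2],K[1,2]-K[1,1]*q[1]/-q[2]])
E
python3 - <<'E'
from h import *
import pickle
d=pickle.load(open("c0.pkl","rb"))
for n,box in(("scene",(230,200,400,360)),("top",(270,195,465,305))):
    f=d[n]["frame"];x0,y0,x1,y1=box;g=f[y0:y1,x0:x1].max(2)
    m=(g<75).astype(np.uint8)
    k,l,st,ce=cv2.connectedComponentsWithStats(m)
    for i in range(1,k):
        if st[i,4]>40: print(n,st[i,:2]+[x0,y0],st[i,2:],ce[i]+[x0,y0])
    big=cv2.resize(f[y0:y1,x0:x1],None,fx=4,fy=4,interpolation=cv2.INTER_CUBIC)
    cv2.imwrite(f"pics/{n}crop.png",cv2.convertScaleAbs(big[:,:,::-1],alpha=1.3))
    print(big.shape)
E
```

```text
scene [331 216] [ 24  32 454] [343.19162996 230.55947137]
scene [358 220] [ 14  13 102] [364.3627451  226.60784314]
scene [230 257] [ 25  30 369] [240.76422764 270.73712737]
scene [238 282] [ 29  48 759] [251.7826087  304.01054018]
scene [279 325] [ 18  18 203] [287.54679803 333.62561576]
(640, 680, 3)
top [291 213] [ 145   35 1117] [348.85317816 228.18800358]
top [295 248] [147  37 740] [400.45405405 262.59324324]
(440, 780, 3)
```

View pics/topcrop.png

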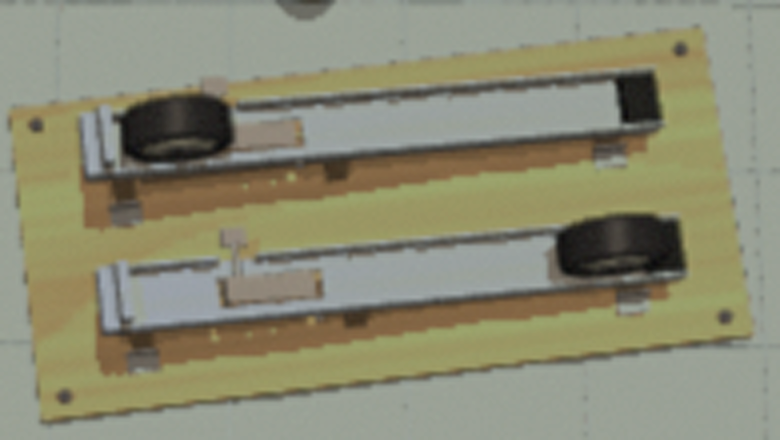

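View pics/scenecrop.png

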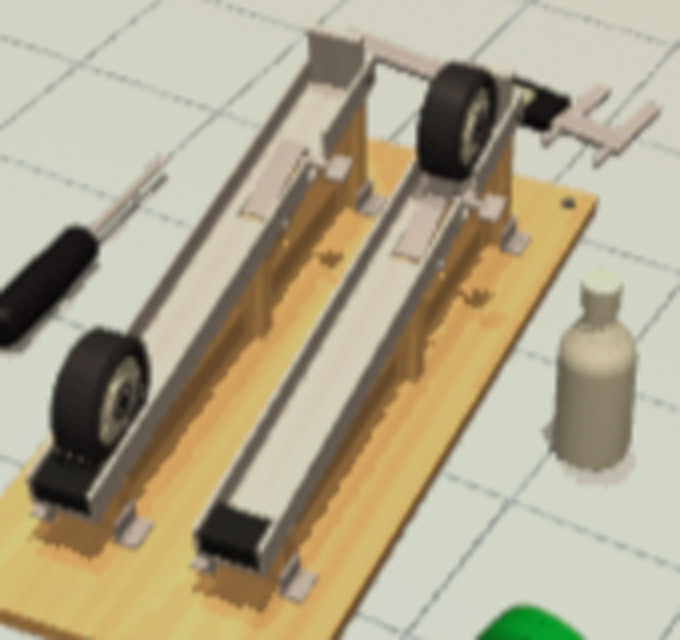

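Top crop: the target wheel's silhouette centre is (618,244), the parked one's (177,129), the end stops are at the left, and the catch tongue is at (270,290). In the scene crop the wheel centres are (100,395) and (457,121). The gutters' uphill ends are level with the top of the picture.

```bash
python3 - <<'E'
from h import *
import pickle
d=pickle.load(open("c0.pkl","rb"));S,T=d["scene"],d["top"]
s=lambda x,y:np.array([x/4+230-.4,y/4+200-.4]); t=lambda x,y:np.array([x/4+270-.4,y/4+195-.4])
np.set_printoptions(precision=4,suppress=True)
C=[onz(T,t(*p),.012)for p in((12,107),(703,28),(750,333),(42,420))]
print(np.array(C))
e=[np.linalg.norm(C[i]-C[(i+1)%4]) for i in range(4)];print("sides",e)
u=(C[0]-C[1])+(C[3]-C[2]);u/=np.linalg.norm(u);print("u",u,"center",sum(C)/4)
w,e1=tri(S,s(100,394),T,t(618,244));p,e2=tri(S,s(458,121),T,t(177,129));print("wheel",w,e1,"parked",p,e2)
r=p-w;v=np.array([-u[1],u[0],0]);print("along",r@u,"lat",r@v,"dz",r[2],"exp",228*np.cos(np.radians(8)),228*np.sin(np.radians(8)))
# buffer of parked gutter corners top face: near-gutter end left/right
for a,b in(((205,520),(660,122)),((268,548),(657,72)),((225,503),(625,125)),((272,527),(617,80))): print(tri(S,s(*a),T,t(*b)))
# end stop top corners of both gutters: 
print(tri(S,s(310,32),T,t(103,333)),tri(S,s(375,62),T,t(97,268)))
E
```

```text
[[ 0.6362  0.1223  0.012 ]
 [ 0.6842 -0.2727  0.012 ]
 [ 0.5074 -0.2921  0.012 ]
 [ 0.4574  0.1015  0.012 ]]
sides [np.float64(0.39788989041798944), np.float64(0.17785894697149016), np.float64(0.396755730091423), np.float64(0.1800195079493093)]
u [-0.1232  0.9924  0.    ] center [ 0.5713 -0.0852  0.012 ]
wheel [ 0.545  -0.2087  0.0799] 0.002804959054173311 parked [0.5999 0.0262 0.1094] 0.001889696718689545
along 0.2263243347693263 lat -0.08343509698348418 dz 0.029443497447402767 exp 225.78111967307805 31.73146701889492
(array([ 0.6183, -0.2361,  0.0602]), np.float64(0.005180269338959862))
(array([ 0.6486, -0.2351,  0.0574]), np.float64(0.008003370368555703))
(array([ 0.6173, -0.2181,  0.0552]), np.float64(0.004003251272470841))
(array([ 0.6426, -0.216 ,  0.0518]), np.float64(0.0007223914644436666))
(array([0.4905, 0.0631, 0.1063]), np.float64(0.00019350064606224031)) (array([0.5273, 0.0678, 0.0968]), np.float64(0.0011770190609351795))
```

The geometry agrees with the text: 226 mm along, 83 mm lateral, 29 mm rise. I'll move above the staging point behind the wheel with the fingers shut, turned so that tool −y points uphill.

```bash
python3 -m handwheel '[[[0,0.04,-0.01,0,0.04],[0,0.09,-0.02,0,0.1],[0,0.14,-0.035,0,0.15],[0,0.19,-0.05,0,0.2],[0,0.24,-0.065,0,0.25],[0,0.29,-0.08,0,0.3],[0,0.34,-0.09,0,0.304],[0,0.38,-0.1,0,0.304],[0,0.392,-0.103,0,0.304],[0,0.392,-0.103,0,0.304]]]'
python3 - <<'E'
from h import *
s=ctrl.state();np.set_printoptions(precision=4,suppress=True)
print(s["t"],s["tool_pos"],s["tcp_rot"],s["ft_force"],s["finger_gap"])
R=s["tcp_rot"];print(R.T@(np.array([.552,-.266,.073])-s["tool_pos"]))
E
```

```text
t: 1.35
tool_pos: [0.5522, -0.2666, 0.2049]
tcp_rot: [[0.992, 0.125, -0.001], [0.125, -0.992, 0.0], [-0.001, -0.0, -1.0]]
ft_force: [0.4, -0.6, -0.7]
finger_gap: 0.0007
finger_force: 0.0
1.35 [ 0.5522 -0.2666  0.2049] [[ 0.9922  0.1246 -0.0014]
 [ 0.1246 -0.9922  0.0001]
 [-0.0014 -0.0003 -1.    ]] [ 0.4322 -0.5721 -0.6759] 0.0007375016485863863
[ 0.0001 -0.0006  0.1319]
```

```bash
python3 -m handwheel '[[[0,0,0,0.02,0],[0,0,0,0.05,0],[0,0,0,0.075,0],[0,0,0,0.085,0],[0,0,0,0.085,0]]]'
python3 - <<'E'
from h import *
c=ctrl.camera("scene");w=ctrl.camera("wrist")
a=cv2.resize(c["frame"][220:370,200:360],(640,600),interpolation=cv2.INTER_CUBIC)
b=cv2.resize(w["frame"],(640,480))
cv2.imwrite("pics/a1.png",cv2.convertScaleAbs(a[:,:,::-1],alpha=1.2));cv2.imwrite("pics/w1.png",b[:,:,::-1])
print(w["mtx"].tolist(),w["hand_eye"].round(3).tolist())
E
```

```text
t: 1.98
tool_pos: [0.5514, -0.2675, 0.12]
tcp_rot: [[0.993, 0.122, -0.001], [0.122, -0.993, 0.001], [-0.001, -0.001, -1.0]]
ft_force: [-0.4, 0.4, 0.4]
finger_gap: 0.0008
finger_force: 0.0
[[368.90915999547445, 0.0, 315.89470780780573], [0.0, 368.90915999547445, 235.34664409493124], [0.0, 0.0, 1.0]] [[0.001, 0.97, 0.242, 0.069], [1.0, -0.001, 0.001, 0.001], [0.001, 0.242, -0.97, -0.18], [0.0, 0.0, 0.0, 1.0]]
```

View pics/a1.png

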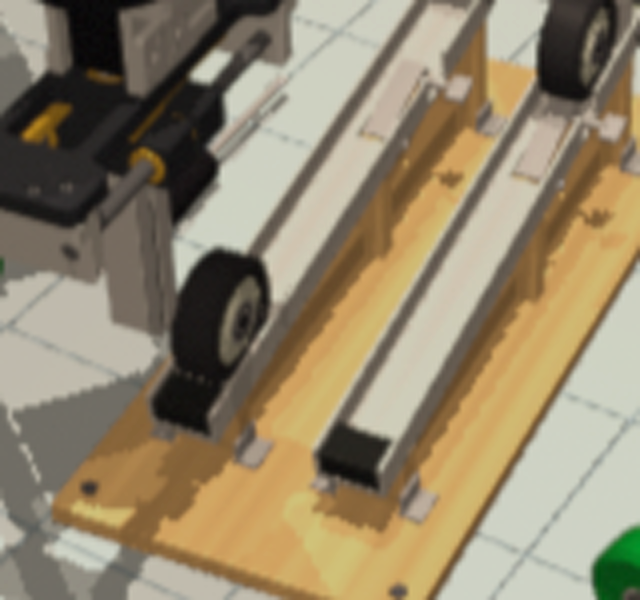

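View pics/w1.png

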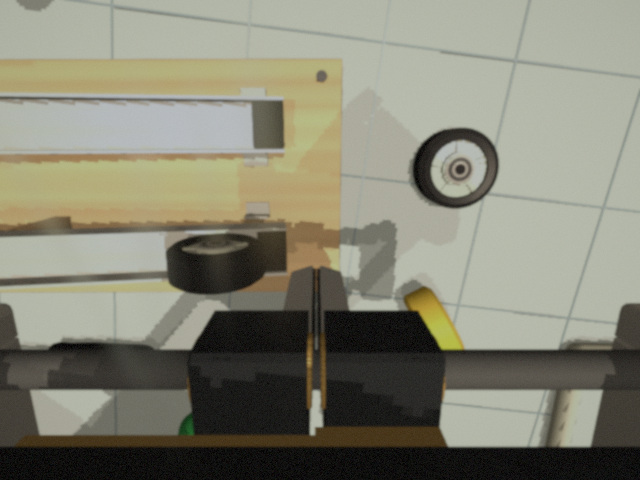

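The scene crop shows the shut fingers at (140,290), behind and above the wheel at (220,315). In the wrist view the gutter runs horizontally, the wheel is centred at about (216,263) and the fingertips are at (316,268). Next I'll check the lateral offset.

```bash
python3 - <<'E'
from h import *
np.set_printoptions(precision=4,suppress=True)
w=ctrl.camera("wrist");s=ctrl.state();H=w["hand_eye"];K=w["mtx"];R=s["tcp_rot"];p=s["tool_pos"]
def f(uv,z):
    d=R@H[:3,:3]@np.array([(uv[0]-K[0,2])/K[0,0],-(uv[1]-K[1,2])/K[1,1],-1]);o=p+R@H[:3,3]
    return o+d*(z-o[2])/d[2]
for uv,z in(((216,263),.080),((252,101),.06),((284,150),.055),((285,233),.055),((285,273),.055)):
    q=f(uv,z);print(uv,q,"tool",R.T@(q-p))
print(s["tool_pos"],R.T@(np.array([.545,-.2087,.0799])-p))
E
```

```text
(216, 263) [ 0.5411 -0.2069  0.08  ] tool [-0.0046 -0.0619  0.0418]
(252, 101) [ 0.6423 -0.2181  0.06  ] tool [ 0.0944 -0.0385  0.0621]
(284, 150) [ 0.6151 -0.2404  0.055 ] tool [ 0.0647 -0.0196  0.067 ]
(285, 233) [ 0.5597 -0.2469  0.055 ] tool [ 0.0089 -0.0201  0.0669]
(285, 273) [ 0.5306 -0.2499  0.055 ] tool [-0.0203 -0.0206  0.0669]
[ 0.5532 -0.2678  0.122 ] [-0.0009 -0.0597  0.042 ]
```

The wrist view puts the wheel line about 4 mm to tool −x, the fixed cameras about 1 mm. I'll shift −3 mm, descend, then creep up to contact.

```bash
python3 -m handwheel '[[[0,-0.003,0,0.015,0],[0,-0.003,0,0.03,0],[0,-0.003,0,0.042,0],[0,-0.003,0,0.047,0],[0,-0.003,0,0.047,0],[0,-0.003,-0.005,0.047,0],[0,-0.003,-0.01,0.0465,0],[0,-0.003,-0.015,0.0455,0],[0,-0.003,-0.02,0.0445,0],[0,-0.003,-0.025,0.044,0]]]'
```

```text
t: 3.38
tool_pos: [0.5472, -0.2435, 0.0776]
tcp_rot: [[0.992, 0.124, 0.002], [0.124, -0.992, -0.003], [0.002, 0.004, -1.0]]
ft_force: [-0.4, -4.5, 6.2]
finger_gap: 0.0008
finger_force: 2.9
```

```bash
python3 - <<'E'
from h import *
c=ctrl.camera("scene");s=ctrl.state();print(s["tool_pos"],s["ft_force"],s["wrist_torque"])
t=ctrl.camera("top")
a=cv2.resize(c["frame"][250:350,200:320],(480,400),interpolation=cv2.INTER_CUBIC)
b=cv2.resize(t["frame"][210:310,370:450],(320,400),interpolation=cv2.INTER_CUBIC)
cv2.imwrite("pics/a2.png",cv2.convertScaleAbs(np.hstack([a,b])[:,:,::-1],alpha=1.3))
E
```

```text
[ 0.54738732 -0.24323962  0.07801723] [-0.89157588 -2.48586126  3.56338724] [-0.3876995   0.13400719 -0.00894167]
```

View pics/a2.png

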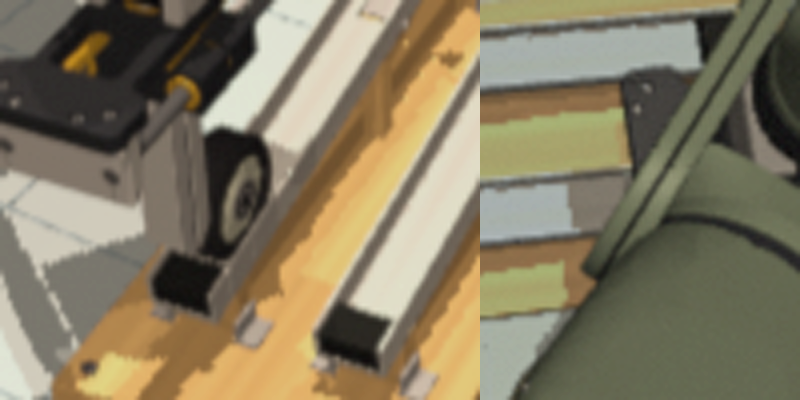

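The fingertip sits squarely behind the wheel, which has moved a few mm up off the buffer. The upward force suggests friction on a contact slightly above centre. I'll lower the tip 5 mm while advancing, and go slowly.

```bash
python3 -m handwheel '[[[0,0,-0.002,0.003,0],[0,0,-0.005,0.005,0],[0,0,-0.01,0.0045,0],[0,0,-0.015,0.0035,0],[0,0,-0.02,0.003,0],[0,0,-0.025,0.002,0],[0,0,-0.03,0.0015,0],[0,0,-0.035,0.001,0],[0,0,-0.04,0,0],[0,0,-0.045,-0.0005,0]]]'
```

```text
t: 4.72
tool_pos: [0.5408, -0.1974, 0.0769]
tcp_rot: [[0.992, 0.124, -0.0], [0.124, -0.992, 0.0], [-0.0, -0.0, -1.0]]
ft_force: [-0.2, -3.0, 2.6]
finger_gap: 0.0011
finger_force: 1.4
```

```bash
python3 -m handwheel '[[[0,0,-0.007,-0.001,0],[0,0,-0.015,-0.002,0],[0,0,-0.023,-0.003,0],[0,0,-0.031,-0.0045,0],[0,0,-0.039,-0.0055,0],[0,0,-0.047,-0.0065,0],[0,0,-0.055,-0.0075,0],[0,0,-0.063,-0.009,0],[0,0,-0.071,-0.01,0],[0,0,-0.079,-0.011,0]]]'
python3 -m handwheel '[[[0,0,-0.005,-0.0005,0],[0,0,-0.01,-0.0015,0],[0,0,-0.015,-0.002,0],[0,0,-0.02,-0.003,0],[0,0,-0.025,-0.0035,0],[0,0,-0.03,-0.004,0]]]'
```

```text
t: 5.98
tool_pos: [0.531, -0.1189, 0.088]
tcp_rot: [[0.992, 0.124, -0.0], [0.124, -0.992, -0.0], [-0.0, 0.0, -1.0]]
ft_force: [0.4, -2.4, 2.4]
finger_gap: 0.0008
finger_force: 1.5
t: 6.72
tool_pos: [0.5276, -0.0898, 0.0922]
tcp_rot: [[0.992, 0.124, 0.001], [0.124, -0.992, -0.001], [0.0, 0.001, -1.0]]
ft_force: [0.7, -3.5, 3.3]
finger_gap: 0.0003
finger_force: 2.0
```

Now at the catch's hinge. Roll over the catch slowly.

```bash
python3 -m handwheel '[[[0,0,-0.005,-0.0005,0],[0,0,-0.01,-0.0015,0],[0,0,-0.015,-0.002,0],[0,0,-0.02,-0.003,0],[0,0,-0.025,-0.0035,0],[0,0,-0.03,-0.004,0],[0,0,-0.035,-0.005,0],[0,0,-0.04,-0.0055,0],[0,0,-0.044,-0.006,0],[0,0,-0.048,-0.0065,0]]]'
python3 -m handwheel '[[[0,0,-0.003,-0.0005,0],[0,0,-0.006,-0.001,0],[0,0,-0.008,-0.001,0],[0,0,-0.01,-0.0015,0],[0,0,-0.01,-0.0015,0]]]'
```

```text
t: 7.98
tool_pos: [0.5215, -0.0418, 0.0986]
tcp_rot: [[0.992, 0.123, 0.0], [0.123, -0.992, -0.0], [0.0, 0.0, -1.0]]
ft_force: [-0.0, -2.6, 1.7]
finger_gap: 0.0007
finger_force: 1.4
t: 8.6
tool_pos: [0.5196, -0.0312, 0.0994]
tcp_rot: [[0.992, 0.123, -0.001], [0.123, -0.992, 0.002], [-0.001, -0.002, -1.0]]
ft_force: [0.6, 0.5, -0.1]
finger_gap: 0.0004
finger_force: 0.0
```

The force has gone to zero, so the catch has probably sprung up and holds the wheel. Taking a look.

```bash
python3 - <<'E'
from h import *
c=ctrl.camera("scene");t=ctrl.camera("wrist")
a=cv2.resize(c["frame"][190:290,260:380],(480,400),interpolation=cv2.INTER_CUBIC)
b=cv2.resize(t["frame"][100:350,120:320],(320,400),interpolation=cv2.INTER_CUBIC)
cv2.imwrite("pics/a3.png",cv2.convertScaleAbs(np.hstack([a,b])[:,:,::-1],alpha=1.3))
E
```

```text
(no output)
```

View pics/a3.png

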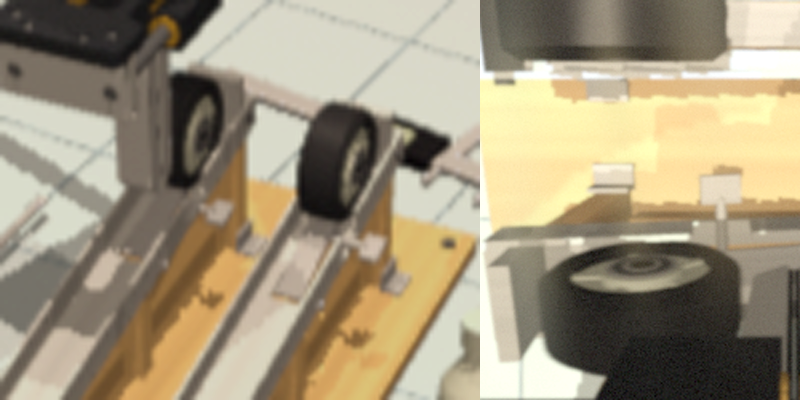

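The wheel is at the top, close to the end stop. A gentle push to the stop will confirm that the catch is seated.

```bash
python3 -m handwheel '[[[0,0,-0.001,0,0],[0,0,-0.002,0,0],[0,0,-0.003,-0.0005,0],[0,0,-0.004,-0.0005,0]]]'
python3 -m handwheel '[[[0,0,-0.001,0,0],[0,0,-0.002,0,0],[0,0,-0.003,-0.0005,0]]]'
```

```text
t: 9.2
tool_pos: [0.5198, -0.028, 0.1005]
tcp_rot: [[0.992, 0.123, 0.0], [0.123, -0.992, 0.0], [0.0, 0.0, -1.0]]
ft_force: [-0.4, -0.6, -0.3]
finger_gap: 0.0004
finger_force: 0.0
t: 9.57
tool_pos: [0.5193, -0.025, 0.1009]
tcp_rot: [[0.992, 0.123, -0.0], [0.123, -0.992, 0.0], [-0.0, -0.0, -1.0]]
ft_force: [-0.0, -0.8, 0.1]
finger_gap: 0.0002
finger_force: 0.0
```

```bash
python3 -m handwheel '[[[0,0,-0.001,0,0],[0,0,-0.002,0,0]]]'
python3 -m handwheel '[[[0,0,-0.001,0,0],[0,0,-0.002,0,0]]]'
```

```text
t: 9.82
tool_pos: [0.5196, -0.0237, 0.1015]
tcp_rot: [[0.992, 0.124, 0.001], [0.124, -0.992, -0.001], [0.001, 0.001, -1.0]]
ft_force: [-0.2, -1.5, 2.8]
finger_gap: 0.0005
finger_force: 1.1
t: 10.07
tool_pos: [0.5194, -0.0215, 0.1014]
tcp_rot: [[0.992, 0.123, 0.001], [0.123, -0.992, -0.001], [0.001, 0.001, -1.0]]
ft_force: [-0.4, -3.0, 3.1]
finger_gap: 0.0006
finger_force: 1.4
```

```bash
python3 -m handwheel '[[[0,0,-0.001,0,0],[0,0,-0.002,0,0]]]'
python3 -m handwheel '[[[0,0,-0.001,0,0],[0,0,-0.001,0,0]]]'
```

```text
t: 10.32
tool_pos: [0.5192, -0.0202, 0.1013]
tcp_rot: [[0.992, 0.124, 0.001], [0.124, -0.992, -0.002], [0.001, 0.002, -1.0]]
ft_force: [1.2, -5.7, 3.0]
finger_gap: 0.0003
finger_force: 3.4
t: 10.58
tool_pos: [0.5192, -0.0201, 0.1013]
tcp_rot: [[0.992, 0.124, 0.001], [0.124, -0.992, -0.004], [0.001, 0.004, -1.0]]
ft_force: [1.1, -7.5, 1.8]
finger_gap: 0.0003
finger_force: 3.9
```

Against the stop: the force rises with no travel. Ease back slowly so the wheel settles on the catch, then clear off and lift.

```bash
python3 -m handwheel '[[[0,0,0.001,0,0],[0,0,0.002,0,0],[0,0,0.003,0,0],[0,0,0.004,0,0],[0,0,0.006,0,0],[0,0,0.008,0,0],[0,0,0.011,0,0],[0,0,0.015,0,0],[0,0,0.02,0,0],[0,0,0.025,0,0]]]'
python3 -m handwheel '[[[0,0,0.005,-0.02,0],[0,0,0.01,-0.05,0],[0,-0.02,0.02,-0.09,0],[0,-0.05,0.05,-0.12,0],[0,-0.08,0.09,-0.14,0],[0,-0.1,0.14,-0.15,0],[0,-0.12,0.19,-0.15,0],[0,-0.12,0.22,-0.15,0],[0,-0.12,0.22,-0.15,0]]]'
python3 - <<'E'
from h import *
c=ctrl.camera("scene");t=ctrl.camera("top")
a=cv2.resize(c["frame"][190:290,280:400],(480,400),interpolation=cv2.INTER_CUBIC)
b=cv2.resize(t["frame"][205:295,280:360],(320,400),interpolation=cv2.INTER_CUBIC)
cv2.imwrite("pics/a4.png",cv2.convertScaleAbs(np.hstack([a,b])[:,:,::-1],alpha=1.3))
E
```

```text
t: 11.82
tool_pos: [0.5217, -0.0434, 0.101]
tcp_rot: [[0.992, 0.123, 0.0], [0.123, -0.992, -0.0], [0.0, 0.0, -1.0]]
ft_force: [-0.0, -0.2, -0.2]
finger_gap: 0.0004
finger_force: 0.0
t: 12.95
tool_pos: [0.4292, -0.278, 0.2508]
tcp_rot: [[0.993, 0.12, -0.0], [0.12, -0.993, 0.0], [-0.0, -0.0, -1.0]]
ft_force: [0.8, 0.4, 0.1]
finger_gap: 0.0004
finger_force: 0.0
```

View pics/a4.png

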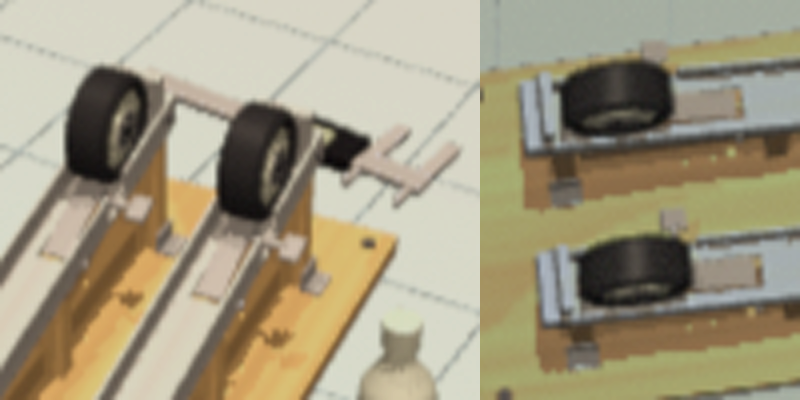

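Both wheels sit identically relative to their end stops in the top view: (617,98) with its stop at (530,118), and (635,270) with its stop at (548,288). Both catches stand up behind the wheels and the robot is clear, so I'm handing in.

```bash
python3 -c "
from h import *
print(ctrl.finish_job())"
```

```text
the job is handed in; nothing more can be done
None
```

The wheel was rolled over the catch to the end stop and stays parked on the raised catch with the finger away, the parked wheel and the loose things were not touched, and the job is handed in at about 13 s of the 48 s allowed, with no verdict reported back.

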